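# Find the concealed catch of the knife box and spring its drawer

### The arm

A 6-joint arm with a two-finger parallel gripper is mounted at the origin on a cart in front of the work surface, level with it; the furniture and walls round the work are solid. World frame = base frame: x ahead of the robot, y to its left, z up, the work surface at z = 0. Lengths are in m, angles in degrees, forces in N, time in s.
With the tool pointing down it reaches from about 0.325 to 0.85 m from the base axis. Payload 15.5 kg.
Tool frame: the origin (TCP) lies between the finger pads; the fingertips stand 25 mm ahead of it and the grasp point (between the pads) lies 6 mm ahead of it; z points along the fingers, y is the line along which they close (so a half turn about z gives the same grasp; the last joint's range is limited). The gripper opens to 91 mm and grips with 3 to 60 N. Pads are 32 mm wide; open, the fingers measure 118 mm over their backs; the gripper's body (76 mm by 178 mm) begins 60 mm behind the grasp point.
Start: joints at [-77.722, 28.281, 77.091, -0, 74.628, -5.472], TCP at [0.191, -0.595, 0.239] pointing down, gripper open.
Joint ranges: [-166.48, 166.48], [-47.26, 123.95], [12.59, 153.08], [-70.14, 250.14], [6.76, 159.57], [-176.63, 176.63]. Speed limits (degrees/s): [108.29, 108.29, 147.25, 172.46, 172.46, 172.46].

### API

Orientations are given as a 3x3 rotation matrix whose columns are the frame's x, y, z axes.
In Python, from rig import r, optics, finder gives the robot as it stands.
- The arm moves only by the tool move_arm, never from a script. Its argument "moves" is a list of rows, each an object of numbers: "gripper": the gripper command: -1 is fully open, 1 is shut, values between are in proportion; "x", "y", "z": the shift along the tool's x, y, z in m; "roll": the turn about the tool's z in degrees. A call has 1 to 12 rows; each row is the pose to reach, as a shift and turn from the pose commanded when the call began, along the tool's axes at that moment; what a row does not reach only later rows make up. A row lasts 1/10 s, in which the tool goes at most 50 mm and 8.59 degrees, less where a joint would pass 70% of its speed; a pose out of reach is approached as far as the arm can. A call with a gripper value outside its range is refused whole. The fingers move at their own pace and stop on an object; the grip force is fixed at half the most. Time passes only in rows, so rows that repeat a pose let the fingers close. It gives the time, the measured TCP pose, the force, the opening and the grip force at its end, in the units of the state.
- r.get_obs(): the state, without advancing time (a new reading comes with each control period).
- optics.read_camera(name): name is "scene" or "top" or "wrist"; returns a dict with "color" (420x560x3 uint8, red, green, blue), "fx", "fy", "cx", "cy" (pixels), "T" (4x4, takes a point from camera to world coordinates). Camera axes: x right, y down, z forward; pixel columns grow to the right and rows downward; lengths in m; the calibration is good to about 2 mm. A picture is of the moment at which its call begins. There is no depth.
- r.close_job(): hands the job in; it is judged then, once.
Trained networks look in the newest picture that a camera, given by its name, has taken for a name from the list of things; names that differ only in an ending like _2 or _b are one class to them, and where a whole thing is asked for, a point or a joint stands for the part that bears it (a point fixed in the world has none). Each returns a list of dicts, best first, with "confidence" (0 to 1); they miss things now and then, are a little off and sometimes report something else, mostly with a low value. They report only what shows in the picture. A call takes as long as a camera call.
- finder.recognise(camera, name): "rect" ([left, top, width, height] in pixels, round what is visible of it).
- finder.masks_of(camera, name): "pixels" (420x560 bool, what is visible of it) and "rect" ([left, top, width, height] in pixels, round what is visible of it).
- finder.tip_of(camera, name): "xy" ([column, row] in pixels: a listed point, or the origin of a listed thing).
The state is a dict: "time": time; "joint_positions": joint angles; "joint_velocities": joint speeds; "effort": joint torques, N m; "tool_pos": TCP position; "orientation": TCP orientation; "contact_force": force on the tool from outside, world axes, zero at the start; "wrist_torque": the same for the moment, N m; "opening": finger opening in m; "grasp_force": force on a finger pad.
Only numpy, scipy, OpenCV 4.12 (cv2) and the standard library are available. Lean on these libraries where they do the work, as an engineer would, in place of code of your own. Each camera call takes 0.05 s, during which the arm holds its last target. There are 200 camera calls.

### The job

The drawer of the child-safe wooden knife box is held shut by a concealed catch: of the two look-alike rectangular inserts set just below the surface of its top panel, one is a push button and the other a dead blank. Feel gently across the panel with a fingertip for the insert that gives, press it in until the drawer springs open, then take your hand away and leave the drawer open. Pick nothing up, and leave the matchbox on the box and the things standing around it where they are.

Things in the scene. Friction and masses are not known exactly. Their poses are not given: they have to be found in the camera images.
- knife_box: low box of pale wood, fixed firmly to the worktop, 200 (x) x 320 (y) x 98 mm high; origin at the centre of its underside, on the worktop; its x axis points from the drawer front to the back, y along its length, z up. Its top frame (98 mm high) surrounds a window 90 (x) by 190 mm (y), centred on the box; in it lies a flat rigid wooden panel with its surface 95 mm above the worktop
- panel_mid (a point): middle of the panel's window, on the panel's surface; axes as knife_box. Two openings 57 (x) by 45 mm (y), at x = 0, 76 mm apart along y: one centred at y = +13 to +63 mm, the other at -63 to -13 mm (the pair shifts). Each is filled by a like wooden insert, 2 mm below the panel, with a 2 mm gap round it
- drawer_front (a point): middle of the drawer's plain front, 286 x 54 mm, on the box's -x side; it moves with the drawer
- knife_catch (a joint): travel of the button insert in m: 0 = at rest, 2 mm below the panel; grows as it is pressed straight down against a spring, to 0.006. About 1.5 N starts it; it releases the drawer at about 0.0045 (5 to 6 N) and springs back when let go. It may be the +y or the -y insert; the other is a rigid blank
- knife_drawer (a joint): drawer in the front (-x) side of the knife box, in m: 0 = shut and latched (up to 0.002 with play), 0.045 = fully sprung out to the box's -x. A spring drives it out once the button is pressed in; it opens no other way
- matchbox: small matchbox, 36 x 53 x 16 mm, loose, lying on the top frame of the knife box at its +y end, clear of the panel; origin at the centre of its underside
- salt_shaker: salt shaker with a domed cap, 44 mm across, 90 mm tall, standing loose on the worktop off the -y end of the knife box; origin at the centre of its underside
- spice_jar: spice jar with a cork-coloured lid, 42 mm across, 84 mm tall, standing loose on the worktop off the -y end of the knife box; origin at the centre of its underside
- egg_timer: round egg timer, 69 mm across, 61 mm tall, standing loose on the worktop off the +y end of the knife box; origin at the centre of its underside
- egg_cup: white egg cup, 49 mm across, 64 mm tall, standing loose on the worktop behind the knife box; origin at the centre of its underside

How it is judged (in metres and radians):
On the way, in this order (a step that is already met when the one before it is completed fails the run):
1. the catch button is pressed in (value of joint knife_catch above 0.0035 m).
2. the drawer springs open (value of joint knife_drawer above 0.03 m), for 0.2 s.
At the end, for the whole second after the job is handed in: The drawer stands open by more than 30 mm and is at rest, the catch button has sprung back (less than 2 mm in), and the matchbox, salt shaker, spice jar, egg timer and egg cup are within 20 mm of where they stood (value of joint knife_drawer above 0.03 m and velocity of joint knife_drawer below 0.01 m/s and value of joint knife_catch below 0.002 m and distance of each of matchbox, salt_shaker, spice_jar, egg_timer, egg_cup from where it was at the start of the episode below 0.02 m); the robot touches nothing.
It fails at once if a finger presses or knocks harder than 60 N (contact force between the fingers and anything else above 60 N).
It fails at once if the matchbox, salt shaker, spice jar, egg timer or egg cup is lifted, carried or knocked more than 20 mm from its place (distance of any of matchbox, salt_shaker, spice_jar, egg_timer, egg_cup from where it was at the start of the episode above 0.02 m).
It also fails if it takes over 64 s, if anything falls off the work surface, if the arm or the gripper's body presses on something with over 40 N, if the wrist force passes 120 N, or if a joint passes its speed limit or range.

## Working session

There is one attempt and no reset: what is moved stays moved. The work goes in short steps, Python scripts to look and compute and a tool call to move; the robot and the scene stay as the last step left them, time stands still between calls to the robot, and variables do not carry over. Pictures are saved under pics/ and viewed, at most 10 in all, crops included, and the job is handed in when it is done.

Besides the shell and the picture viewer there is one more tool, called by a JSON object that holds its "api" and its "payload". move_arm: Moves the arm, as the interface text tells. Its arguments: {"type":"object","properties":{"moves":{"type":"array","items":{"type":"object","properties":{"gripper":{"type":"number"},"x":{"type":"number"},"y":{"type":"number"},"z":{"type":"number"},"roll":{"type":"number"}}}}},"required":["moves"]}

```bash
mkdir -p pics; cat > h.py <<'E'
import numpy as np, cv2
from rig import r, optics, finder
def ray(c,uv,z):
    T=c["T"]; d=T[:3,:3]@np.array([(uv[0]-c["cx"])/c["fx"],(uv[1]-c["cy"])/c["fy"],1]); o=T[:3,3]
    return o+d*(z-o[2])/d[2]
def proj(c,p):
    q=np.linalg.inv(c["T"])@np.r_[p,1]; return np.array([c["fx"]*q[0]/q[2]+c["cx"],c["fy"]*q[1]/q[2]+c["cy"]])
def save(c,n): cv2.imwrite(f"pics/{n}.png",c["color"][:,:,::-1])
E
python3 - <<'E'
from h import *
np.set_printoptions(precision=4,suppress=True)
o=r.get_obs(); print(o["time"],o["tool_pos"],o["orientation"],o["opening"],o["contact_force"])
for cam in ("top","scene"):
    c=optics.read_camera(cam); save(c,cam)
    for n,z in [("panel_mid",.095),("drawer_front",.045),("matchbox",.098),("salt_shaker",0),("spice_jar",0),("egg_timer",0),("egg_cup",0),("knife_box",0)]:
        for d in finder.tip_of(cam,n)[:2]: print(cam,n,d["xy"],round(d["confidence"],2),ray(c,d["xy"],z))
E
```

```text
0.0 [ 0.1905 -0.5949  0.2383] [[ 0.9524  0.3048 -0.0003]
 [ 0.3048 -0.9524  0.0012]
 [ 0.0001 -0.0012 -1.    ]] 0.09104399829063088 [ 0.7426 -0.2129  0.0006]
top panel_mid [296.3, 175.6] 0.74 [ 0.6506 -0.0414  0.095 ]
top matchbox [225.9, 206.5] 0.97 [0.5775 0.1075 0.098 ]
top matchbox [376.6, 253.0] 0.46 [ 0.4879 -0.2121  0.098 ]
top salt_shaker [376.2, 215.9] 0.74 [ 0.5826 -0.2395  0.    ]
top spice_jar [379.1, 252.5] 0.77 [ 0.496  -0.2446  0.    ]
top egg_timer [188.2, 244.6] 0.71 [0.5019 0.2024 0.    ]
top egg_cup [295.8, 173.7] 0.65 [ 0.6805 -0.0462  0.    ]
scene matchbox [274.8, 182.1] 0.7 [0.5717 0.1101 0.098 ]
scene salt_shaker [271.7, 291.3] 0.76 [ 0.5755 -0.2357  0.    ]
scene spice_jar [233.1, 295.4] 0.59 [ 0.4931 -0.2491  0.    ]
scene egg_cup [308.9, 246.3] 0.9 [ 0.6627 -0.0657  0.    ]
scene egg_cup [275.3, 290.5] 0.31 [ 0.5832 -0.2331  0.    ]
scene knife_box [253.8, 234.6] 0.7 [ 0.5173 -0.0108  0.    ]
```

View pics/top.png

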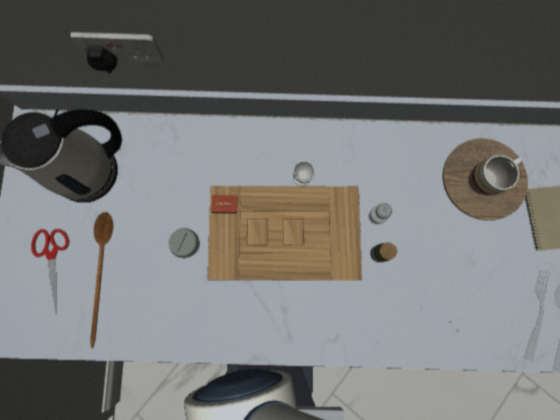

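View pics/scene.png

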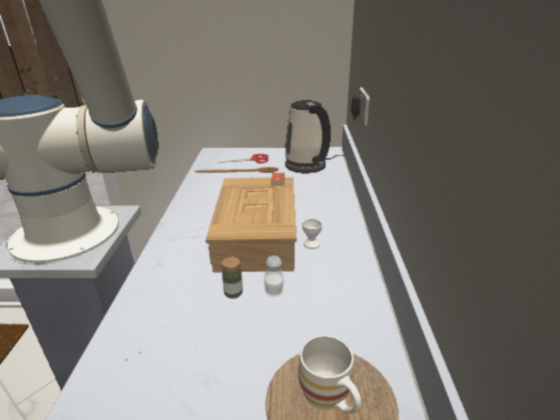

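The top view shows the box from about (208,186) to (361,280), its inserts near (257,232) and (293,232), and the matchbox at (225,204). The jar and shaker stand at the right (-y), the timer at the left and the egg cup behind. I'll enlarge the box.

```bash
python3 - <<'E'
from h import *
np.set_printoptions(precision=4,suppress=True)
c=optics.read_camera("top")
im=c["color"][180:290,200:370,::-1]; cv2.imwrite("pics/crop.png",cv2.resize(im,None,fx=4.5,fy=4.5,interpolation=cv2.INTER_CUBIC))
m=finder.masks_of("top","knife_box")
if m: 
    k=m[0]["pixels"].astype(np.uint8); print(m[0]["rect"],m[0]["confidence"],cv2.minAreaRect(cv2.findNonZero(k)))
for uv in [(257,232),(293,232)]: print(ray(c,uv,.093))
for uv in [(208.5,187),(358,186),(361.5,280),(208,279)]: print(ray(c,uv,.098))
print(c["T"])
E
```

```text
[210.1, 184.5, 149.5, 94.4] 0.85 ((284.5, 232.49996948242188), (152.99996948242188, 94.99998474121094), -0.0)
[0.5254 0.0397 0.093 ]
[ 0.5276 -0.0366  0.093 ]
[0.6189 0.1469 0.098 ]
[ 0.6307 -0.1747  0.098 ]
[ 0.4314 -0.1797  0.098 ]
[0.4249 0.1369 0.098 ]
[[ 0.0271 -0.9834  0.1794  0.4303]
 [-0.9996 -0.0287 -0.0066  0.0119]
 [ 0.0117 -0.1791 -0.9838  0.9249]
 [ 0.      0.      0.      1.    ]]
```

View pics/crop.png

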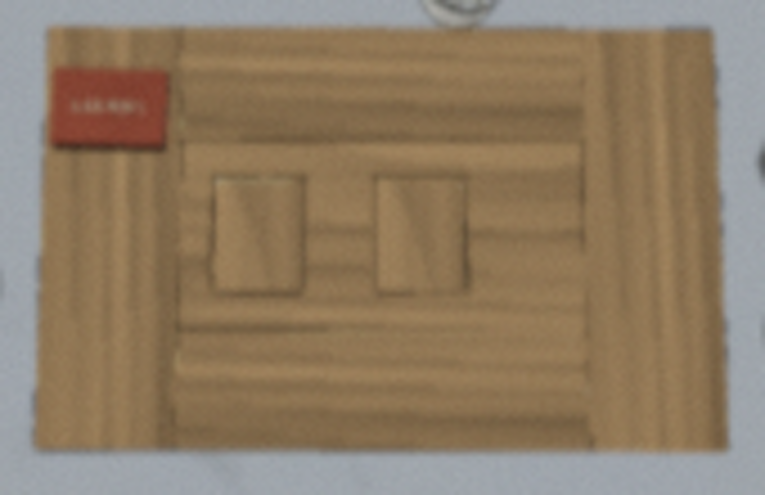

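The crop puts the insert centres at px (257.6,232.4) and (293.6,232.4), i.e. world about (0.526, 0.039) and (0.527, -0.037), with the box yaw near 1°. I'll move above the -y insert with the fingers shut.

{"api": "move_arm", "payload": {"moves": [{"x": 0.49, "y": -0.43, "z": 0, "roll": 16.5, "gripper": 1}, {"x": 0.49, "y": -0.43, "z": 0, "roll": 16.5, "gripper": 1}, {"x": 0.49, "y": -0.43, "z": 0, "roll": 16.5, "gripper": 1}, {"x": 0.49, "y": -0.43, "z": 0, "roll": 16.5, "gripper": 1}, {"x": 0.49, "y": -0.43, "z": 0, "roll": 16.5, "gripper": 1}, {"x": 0.49, "y": -0.43, "z": 0, "roll": 16.5, "gripper": 1}, {"x": 0.49, "y": -0.43, "z": 0, "roll": 16.5, "gripper": 1}, {"x": 0.49, "y": -0.43, "z": 0, "roll": 16.5, "gripper": 1}, {"x": 0.49, "y": -0.43, "z": 0, "roll": 16.5, "gripper": 1}, {"x": 0.49, "y": -0.43, "z": 0, "roll": 16.5, "gripper": 1}, {"x": 0.49, "y": -0.43, "z": 0, "roll": 16.5, "gripper": 1}, {"x": 0.49, "y": -0.43, "z": 0, "roll": 16.5, "gripper": 1}]}}

```text
time: 2.2
tool_pos: [0.5002, -0.0788, 0.2392]
orientation: [[1.0, 0.022, 0.001], [0.022, -1.0, -0.0], [0.001, 0.0, -1.0]]
contact_force: [1.3, -0.8, 0.4]
opening: 0.0005
grasp_force: 0.0
```

{"api": "move_arm", "payload": {"moves": [{"x": 0, "y": 0, "z": 0.03, "roll": 0, "gripper": 1}, {"x": 0, "y": 0, "z": 0.03, "roll": 0, "gripper": 1}, {"x": 0, "y": 0, "z": 0.03, "roll": 0, "gripper": 1}]}}

```text
time: 2.5
tool_pos: [0.4989, -0.0811, 0.2091]
orientation: [[1.0, 0.022, -0.001], [0.022, -1.0, 0.0], [-0.001, -0.0, -1.0]]
contact_force: [-0.0, -0.0, 0.7]
opening: 0.0003
grasp_force: 0.0
```

```bash
python3 - <<'E'
from h import *
np.set_printoptions(precision=4,suppress=True)
o=r.get_obs(); print(o["time"],o["tool_pos"],o["contact_force"])
c=optics.read_camera("wrist"); save(c,"wrist"); print(c["T"],c["fx"])
for p in [(.526,.039,.093),(.5275,-.037,.093),(o["tool_pos"][0],o["tool_pos"][1],.095)]: print(proj(c,np.array(p)))
E
```

```text
2.5 [ 0.4989 -0.0811  0.2091] [-0.0207 -0.0034  0.7334]
[[ 0.0216 -0.9554 -0.2946  0.5835]
 [-0.9998 -0.0206 -0.0064 -0.0788]
 [ 0.      0.2946 -0.9556  0.3549]
 [ 0.      0.      0.      1.    ]] 316.5751978539917
[132.8792 181.6756]
[223.2017 181.8421]
[274.8654 215.9722]
```

View pics/wrist.png

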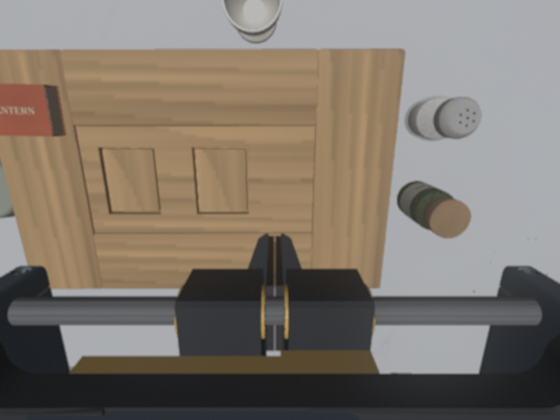

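The wrist view shows the inserts at (132,181) and (221,181), which matches my predictions to within 2 px. I'll go above the -y insert and descend.

{"api": "move_arm", "payload": {"moves": [{"x": 0.0296, "y": -0.0444, "z": 0, "gripper": 1}, {"x": 0.0296, "y": -0.0444, "z": 0.03, "gripper": 1}, {"x": 0.0296, "y": -0.0444, "z": 0.06, "gripper": 1}, {"x": 0.0296, "y": -0.0444, "z": 0.08, "gripper": 1}, {"x": 0.0296, "y": -0.0444, "z": 0.084, "gripper": 1}, {"x": 0.0296, "y": -0.0444, "z": 0.086, "gripper": 1}, {"x": 0.0296, "y": -0.0444, "z": 0.086, "gripper": 1}, {"x": 0.0296, "y": -0.0444, "z": 0.086, "gripper": 1}]}}

```text
$.moves[0]: bad value
```

{"api": "move_arm", "payload": {"moves": [{"x": 0.03, "y": -0.044, "z": 0, "roll": 0, "gripper": 1}, {"x": 0.03, "y": -0.044, "z": 0.03, "roll": 0, "gripper": 1}, {"x": 0.03, "y": -0.044, "z": 0.06, "roll": 0, "gripper": 1}, {"x": 0.03, "y": -0.044, "z": 0.08, "roll": 0, "gripper": 1}, {"x": 0.03, "y": -0.044, "z": 0.084, "roll": 0, "gripper": 1}, {"x": 0.03, "y": -0.044, "z": 0.086, "roll": 0, "gripper": 1}, {"x": 0.03, "y": -0.044, "z": 0.086, "roll": 0, "gripper": 1}, {"x": 0.03, "y": -0.044, "z": 0.086, "roll": 0, "gripper": 1}]}}

```text
time: 3.35
tool_pos: [0.5291, -0.0366, 0.1242]
orientation: [[1.0, 0.021, 0.002], [0.021, -1.0, -0.0], [0.002, 0.0, -1.0]]
contact_force: [1.0, -1.0, 0.2]
opening: 0.0005
grasp_force: 0.0
```

{"api": "move_arm", "payload": {"moves": [{"x": 0, "y": 0, "z": 0.001, "roll": 0, "gripper": 1}, {"x": 0, "y": 0, "z": 0.002, "roll": 0, "gripper": 1}, {"x": 0, "y": 0, "z": 0.003, "roll": 0, "gripper": 1}, {"x": 0, "y": 0, "z": 0.004, "roll": 0, "gripper": 1}, {"x": 0, "y": 0, "z": 0.004, "roll": 0, "gripper": 1}]}}

```text
time: 3.85
tool_pos: [0.5283, -0.0362, 0.1187]
orientation: [[1.0, 0.022, -0.0], [0.022, -1.0, 0.0], [-0.0, -0.0, -1.0]]
contact_force: [-0.4, 0.0, -0.5]
opening: 0.0004
grasp_force: 0.0
```

{"api": "move_arm", "payload": {"moves": [{"x": 0, "y": 0, "z": 0.001, "roll": 0, "gripper": 1}, {"x": 0, "y": 0, "z": 0.001, "roll": 0, "gripper": 1}, {"x": 0, "y": 0, "z": 0.001, "roll": 0, "gripper": 1}]}}

```text
time: 4.15
tool_pos: [0.5284, -0.0362, 0.1179]
orientation: [[1.0, 0.022, -0.0], [0.022, -1.0, 0.0], [-0.0, -0.0, -1.0]]
contact_force: [-0.0, -0.1, -0.3]
opening: 0.0006
grasp_force: 0.0
```

{"api": "move_arm", "payload": {"moves": [{"x": 0, "y": 0, "z": 0.001, "roll": 0, "gripper": 1}, {"x": 0, "y": 0, "z": 0.001, "roll": 0, "gripper": 1}, {"x": 0, "y": 0, "z": 0.001, "roll": 0, "gripper": 1}]}}

```text
time: 4.45
tool_pos: [0.5284, -0.0362, 0.1169]
orientation: [[1.0, 0.022, 0.0], [0.022, -1.0, 0.0], [0.0, -0.0, -1.0]]
contact_force: [-0.7, 1.0, 2.2]
opening: 0.0003
grasp_force: 1.1
```

{"api": "move_arm", "payload": {"moves": [{"x": 0, "y": 0, "z": 0.001, "roll": 0, "gripper": 1}, {"x": 0, "y": 0, "z": 0.001, "roll": 0, "gripper": 1}, {"x": 0, "y": 0, "z": 0.001, "roll": 0, "gripper": 1}]}}

```text
time: 4.75
tool_pos: [0.5284, -0.0362, 0.1159]
orientation: [[1.0, 0.022, 0.0], [0.022, -1.0, 0.0], [0.0, -0.0, -1.0]]
contact_force: [-0.8, 0.7, 3.2]
opening: 0.0006
grasp_force: 1.6
```

The insert gives at about 1 N/mm, so this is the button. I'll press on to the release point.

{"api": "move_arm", "payload": {"moves": [{"x": 0, "y": 0, "z": 0.001, "roll": 0, "gripper": 1}, {"x": 0, "y": 0, "z": 0.002, "roll": 0, "gripper": 1}, {"x": 0, "y": 0, "z": 0.003, "roll": 0, "gripper": 1}, {"x": 0, "y": 0, "z": 0.003, "roll": 0, "gripper": 1}, {"x": 0, "y": 0, "z": 0.003, "roll": 0, "gripper": 1}]}}

```text
time: 5.25
tool_pos: [0.5284, -0.0362, 0.1129]
orientation: [[1.0, 0.022, 0.0], [0.022, -1.0, 0.0], [0.0, -0.0, -1.0]]
contact_force: [0.3, 0.6, 4.9]
opening: 0.0005
grasp_force: 2.4
```

```bash
python3 - <<'E'
from h import *
c=optics.read_camera("top"); save(c,"top2")
m=finder.masks_of("top","knife_box")
print([d["rect"] for d in m], [(d["xy"],d["confidence"]) for d in finder.tip_of("top","drawer_front")],[d["rect"] for d in finder.recognise("top","drawer_front")])
E
```

```text
[[208.0, 187.6, 137.4, 90.0]] [] []
```

{"api": "move_arm", "payload": {"moves": [{"x": 0, "y": 0, "z": 0.001, "roll": 0, "gripper": 1}, {"x": 0, "y": 0, "z": 0.001, "roll": 0, "gripper": 1}, {"x": 0, "y": 0, "z": 0.001, "roll": 0, "gripper": 1}, {"x": 0, "y": 0, "z": 0.001, "roll": 0, "gripper": 1}]}}

```text
time: 5.85
tool_pos: [0.5285, -0.0362, 0.1122]
orientation: [[1.0, 0.022, 0.0], [0.022, -1.0, -0.0], [0.0, 0.0, -1.0]]
contact_force: [-1.7, 0.2, 10.4]
opening: 0.0005
grasp_force: 5.2
```

```bash
python3 - <<'E'
from h import *
a=optics.read_camera("top"); b=optics.read_camera("scene")
cv2.imwrite("pics/both.png",np.hstack([cv2.resize(a["color"][170:320,190:380],(380,300)),cv2.resize(b["color"][150:300,190:340],(300,300))])[:,:,::-1])
E
```

```text
(no output)
```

View pics/both.png

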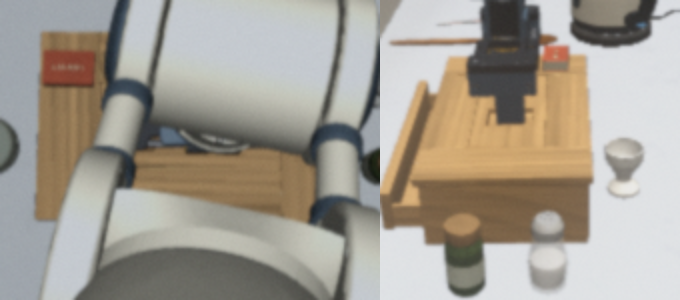

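The scene crop shows the drawer sprung out at the box's left (-x) side, around (405,155), with everything else in place. I'll retract straight up.

{"api": "move_arm", "payload": {"moves": [{"x": 0, "y": 0, "z": -0.005, "roll": 0, "gripper": 1}, {"x": 0, "y": 0, "z": -0.02, "roll": 0, "gripper": 1}, {"x": 0, "y": 0, "z": -0.06, "roll": 0, "gripper": 1}, {"x": 0, "y": 0, "z": -0.1, "roll": 0, "gripper": 1}, {"x": 0, "y": 0, "z": -0.12, "roll": 0, "gripper": 1}, {"x": 0, "y": 0, "z": -0.12, "roll": 0, "gripper": 1}, {"x": 0, "y": 0, "z": -0.12, "roll": 0, "gripper": 1}, {"x": 0, "y": 0, "z": -0.12, "roll": 0, "gripper": 1}, {"x": 0, "y": 0, "z": -0.12, "roll": 0, "gripper": 1}, {"x": 0, "y": 0, "z": -0.12, "roll": 0, "gripper": 1}]}}

```text
time: 6.95
tool_pos: [0.5281, -0.0361, 0.2311]
orientation: [[1.0, 0.022, -0.001], [0.022, -1.0, 0.0], [-0.001, -0.0, -1.0]]
contact_force: [-0.1, -0.6, -0.7]
opening: 0.0007
grasp_force: 0.0
```

```bash
python3 - <<'E'
from h import *
b=optics.read_camera("scene"); save(b,"end")
E
```

```text
(no output)
```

View pics/end.png

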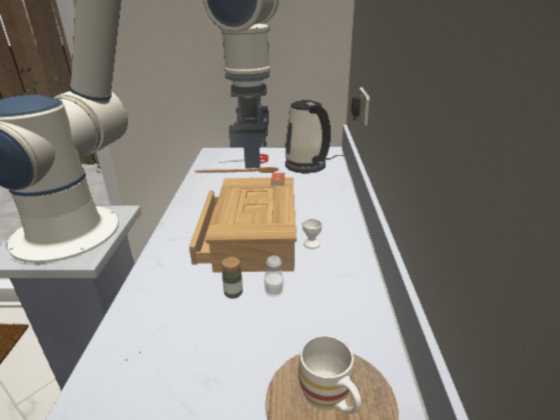

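The drawer stands open at (205,228), the hand is clear, and the matchbox, egg cup, jar and shaker are where they were. The egg timer is out of sight behind the box here, and the arm never went near it.

```bash
python3 -c "
from rig import r
print(r.close_job())"
```

```text
the job is handed in; nothing more can be done
None
```

The -y insert was the button: I pressed it in, the drawer sprang open and stayed open, I withdrew the hand, and I handed in the job (no verdict was returned).

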